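Load a mould block into a hinged casting frame and snap its lid shut

TASK

Get the casting frame ready for a pour: set the mould block with the two guide holes fully down onto the two pegs in the open frame (their slide is locked somewhere along the frame, so feel for them), then swing the lid over and press it until it snaps past the spring catch and stays fully shut. Press firmly but do not force or hammer the frame, and leave the plain block, the bottle and the crate where they are.

Things in the scene. Friction and masses are not known exactly. Their poses are not given: they have to be found in the camera images.
- frame: Hinged casting frame, aluminium, bolted to the bench. Base plate 225 x 150 x 20 mm. Origin on the bench, under the seat point; plate x = -125 to +100 mm, y = -75 to +75. x points from the front catch (-x) to the hinge (+x), z up. Hinge posts at x = 78 to 98, up to 64 mm high.
- seat (a point): Top of the base plate, 20 mm above the bench, axes as the frame's: nominal middle between two upright steel pegs (x = -35 and +35 mm, y = 0), 12 mm diameter, 17 mm tall, the top 6 mm tapering to 5 mm. The pegs sit on a locked adjusting slide: both stand shifted together, up to 9 mm either way along x, by an amount that is not reported: look or feel for them.
- catch (a point): Spring roller of the lid's catch, at the frame's front, 56 mm above the bench. Its dark steel housing stands on the plate at frame x = -123 to -89 mm, |y| < 28 mm, up to 64 mm above the bench. A steel nose under the lid's front edge has to be pressed down past this roller.
- lid (a joint): Lid angle, rad: 0 fully shut; starts at 1.6 to 1.8, standing open just past upright; 2.0 open stop. The hinge is stiff: the lid stays where left. In the last 0.06 rad (10 mm at the front edge) its nose must be forced past the spring roller, 10 to 20 N at lid_press; below about 0.02 it snaps home to 0 and stays. Short of that it stands ajar.
- lid_hinge (a point): Middle of the hinge axis (along the frame's y), 80 mm behind the seat, 62.5 mm above the bench. The lid is an aluminium plate 165 mm long from here to its front edge, 140 wide, 8 thick; the hinge axis lies in its inner face, which is the underside when shut. Two ribs, 10 mm high, run along the outer face at y = -60 and +60.
- lid_press (a point): Point on the lid's outer face (the top when shut), on its middle line, 140 mm from the hinge and 25 mm from the front edge: a good place to push. It moves with the lid; axes as the frame's when shut, z out of the outer face. 70.5 mm above the bench when shut.
- mould: Mould block of hard cast resin, cream, 110 (x) x 56 (y) x 40 mm, about 0.3 kg, with two chamfered 13.8 mm guide holes right through from top to bottom at x = -35 and +35 mm, y = 0. Origin: centre of its underside. Lies flat left or right of the frame. Fits the two pegs either way round, long side along the frame's x; seated, it clears the shut lid by 2.5 mm.
- blank: Bystander: plain resin block without holes, cream, 95 x 80 x 50 mm, on the other side of the frame. Origin in the centre of its underside.
- resin: Bystander: closed white bottle, 60 mm diameter, 130 mm tall, standing at the far left. Origin in the centre of its underside.
- crate: Bystander: open blue crate 110 x 150 x 60 mm at the far right. Origin in the centre of its underside.

How it is judged:
By the outcome, as a careful person would: the job done as asked, in the order asked, and still so for the second after the job is handed in, with the robot touching nothing.
It also fails if it takes over 72 s, if anything falls off the work surface, if the arm or the gripper's body presses on something with over 40 N, if the wrist force passes 120 N, or if a joint passes its speed limit or range.

ROBOT

A 7-joint arm with a two-finger parallel gripper is mounted at the origin on the work surface. World frame = base frame: x ahead of the robot, y to its left, z up, the work surface at z = 0. Lengths are in m, angles in rad, forces in N, time in s.
With the tool pointing down it reaches from about 0.4 to 0.85 m from the base axis. Payload 4.5 kg.
Tool frame: the origin (TCP) lies at the very end of the fingers, on their centre line; the grasp point (between the pads) lies 19 mm behind it (r.grip_point_offset is the distance from the TCP to the grasp point, in m); y points along the fingers, x is the direction in which the jaws open and shut, and the axes are right-handed (so a half turn about y gives the same grasp; the last joint's range is limited). The gripper opens to 88 mm and grips with 3 to 60 N. Pads are 18 mm wide; open, the fingers measure 123 mm over their backs; the gripper's body (75 mm by 187 mm) begins 45 mm behind the grasp point.
Start: joints at [1.307, 0.689, -0.195, 1.565, 0.157, 0.902, -0.215], TCP at [0.183, -0.598, 0.239] pointing down, gripper open.
Joint ranges: [-3.01, 3.01], [-0.46, 2.08], [-1.47, 1.51], [0.13, 2.56], [-1, 4.14], [0.04, 2.09], [-2.66, 2.66]. Speed limits (rad/s): [2.57, 2.57, 3.14, 3.14, 3.14, 3.14, 3.14].

INTERFACE

Orientations are given as a unit quaternion [x, y, z, w].
In Python, from plant import get_state, snapshot, camera_params, job, r gives the robot as it stands.
- The arm moves only by the tool carry_out, never from a script. Its arguments are lists of equal length, an entry for each row: "offset": the shift along the world's x, y, z in m, a list of three; "twist": the turn about the world's z in degrees. In form: {"offset": [[tx, ty, tz], ...], "twist": [twist, ...]}. A call has 1 to 8 rows; each row shifts and turns the commanded pose from where the row before left it; what a row does not reach is not made up. A row lasts 1/8 s, in which the tool goes at most 62.5 mm and 10.7 degrees, less where a joint would pass 70% of its speed; a pose out of reach is approached as far as the arm can. A call with a gripper value outside its range is refused whole. "grip" is the finger opening in m, from 0 to 0.0881, set as the call begins (left out, the last holds). The fingers move at their own pace and stop on an object; "newtons" is the grip in N (left out, the last holds). Time passes only in rows, so rows that do not move let the fingers close. It gives the time, the measured TCP pose, the force and the opening at its end, in the units of the state.
- get_state(): the state, without advancing time (a new reading comes with each control period).
- snapshot(name): name is "scene" or "top"; returns the picture (384x512x3 uint8, red, green, blue); there is no depth.
- camera_params(name): a dict with "camera_matrix" (3x3 intrinsics, pixels), "eye" and "orientation" of the camera in the world. Camera axes: x right, y up, looking along -z (the intrinsics and any distortion apply to the point x, -y, -z); pixel columns grow to the right and rows downward; lengths in m; the calibration is good to about 2 mm. A picture is of the moment at which its call begins. camera_params takes no time and is no camera call.
- job.finish_job(): hands the job in, once; it reports no verdict.
The state is a dict: "clock": time; "q": joint angles; "qd": joint speeds; "joint_torque": joint torques, N m; "tool_pos": TCP position; "eef_rot": TCP orientation; "contact_force": force on the tool from outside, world axes, zero at the start; "moment": the same for the moment, N m; "opening": opening from 0.0 (shut) to 1.0 (fully open).
Only numpy, scipy, OpenCV 4.12 (cv2) and the standard library are available. Lean on these libraries where they do the work, as an engineer would, in place of code of your own. Each camera call takes 0.05 s, during which the arm holds its last target. There are 200 camera calls.

## Working session

There is one attempt and no reset: what is moved stays moved. The work goes in short steps, Python scripts to look and compute and a tool call to move; the robot and the scene stay as the last step left them, time stands still between calls to the robot, and variables do not carry over. Pictures are saved under pics/ and viewed, about 8 in all and at most 12, crops included, and the job is handed in when it is done.

Besides the shell and the picture viewer there is one more tool, called after "Call:" as name([rows], argument=value, ...), one row to a line, values as JSON. carry_out: Moves the arm, as the interface text tells. Its arguments: {"type":"object","properties":{"offset":{"type":"array"},"twist":{"type":"array"},"grip":{"type":"number"},"newtons":{"type":"number"}},"required":["offset","twist"]}

```bash
mkdir -p pics; ls; python3 - <<'E'
from plant import *
import cv2,numpy as np
for n in("scene","top"):
    im=snapshot(n); cv2.imwrite(f"pics/{n}0.png",im[:,:,::-1]); p=camera_params(n); print(n,p)
a=cv2.imread("pics/scene0.png");b=cv2.imread("pics/top0.png")
s=get_state();print(s)
E
```

```text
pics
scene {'camera_matrix': array([[474.62947908,   0.        , 248.09660324],
       [  0.        , 474.62947908, 192.31735264],
       [  0.        ,   0.        ,   1.        ]]), 'eye': array([1.11658985, 0.41514954, 1.02086939]), 'orientation': array([0.14851698, 0.28833641, 0.8493722 , 0.41637927])}
top {'camera_matrix': array([[446.01633537,   0.        , 256.08060537],
       [  0.        , 446.01633537, 192.81770297],
       [  0.        ,   0.        ,   1.        ]]), 'eye': array([0.46322633, 0.00250748, 1.05933092]), 'orientation': array([ 0.02296845, -0.03413473, -0.70585677,  0.70715874])}
{'clock': 0.1, 'q': array([ 1.30678626,  0.68991408, -0.19452728,  1.56624899,  0.15733031,
        0.90249433, -0.21507081]), 'qd': array([-0.00049051, -0.00224465, -0.00141628, -0.00190435,  0.00120448,
       -0.0011723 ,  0.00068394]), 'joint_torque': array([-3.37932426e-03, -5.28508079e+01, -1.27140429e+00, -1.53840744e+01,
       -5.25228737e-02,  1.93451291e-03,  5.26391364e-05]), 'tool_pos': array([ 0.18317875, -0.59695459,  0.23797932]), 'eef_rot': array([-0.56836189,  0.4207544 , -0.41974957,  0.56898224]), 'contact_force': array([-0.13545209,  0.03351762, -0.28248651]), 'moment': array([-0.02605864,  0.03387733,  0.00399126]), 'opening': 0.9983996590660856}
```

View pics/scene0.png

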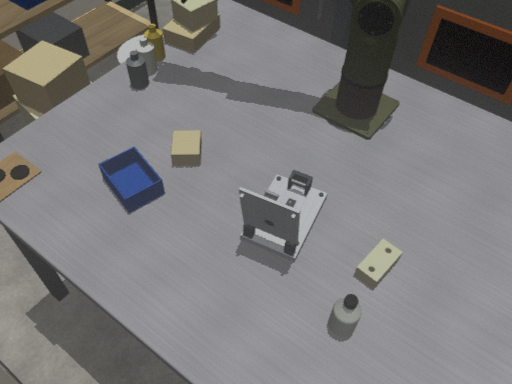

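View pics/top0.png

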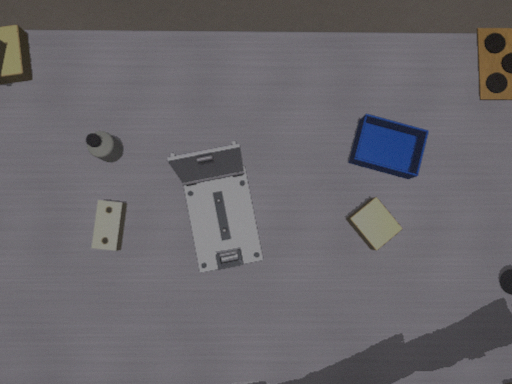

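The top view shows the mould near (108,225) with holes at about (109,210) and (105,240), and the frame near (223,222) with its hinge away from the robot. The slot pegs are at about (219,201) and (225,231). The scene view shows the mould at (379,263) and the frame at (287,213). I'll zoom in on both.

```bash
python3 - <<'E'
import cv2
b=cv2.imread("pics/top0.png")[130:280,80:280]; cv2.imwrite("pics/t1.png",cv2.resize(b,None,fx=4,fy=4,interpolation=cv2.INTER_CUBIC))
a=cv2.imread("pics/scene0.png")[165:295,230:410]; cv2.imwrite("pics/s1.png",cv2.resize(a,None,fx=4,fy=4,interpolation=cv2.INTER_CUBIC))
E
```

```text
(no output)
```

View pics/t1.png

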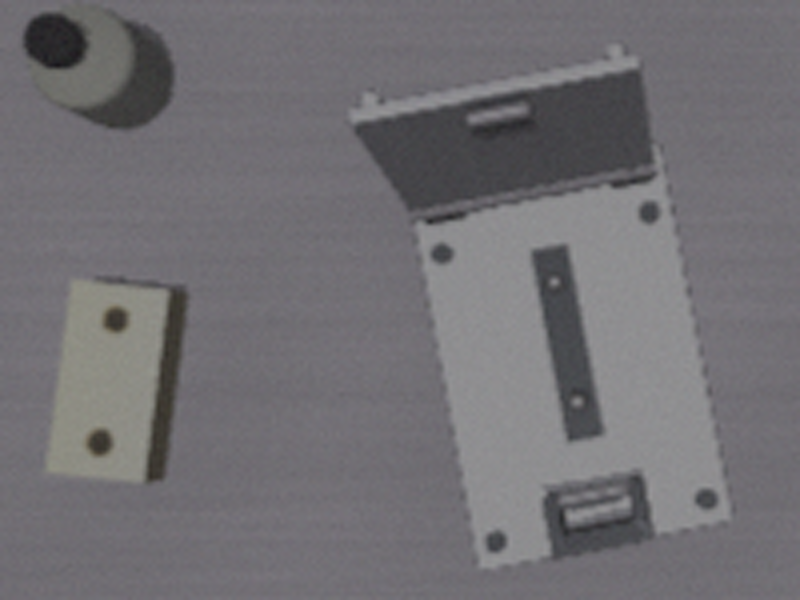

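View pics/s1.png

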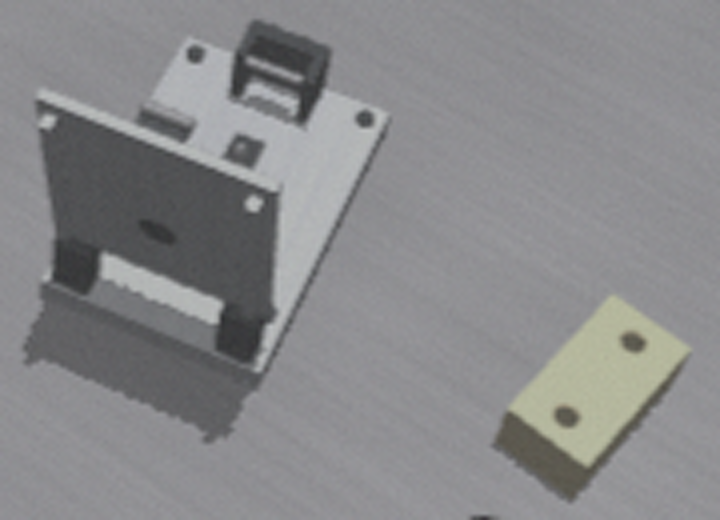

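In the top crop, the mould's hole tops are at (116,319) and (99,441), the peg tops at (555,282) and (577,401), and the front plate corners at (480,570) and (732,518). In the scene crop, the holes are at (566,417) and (633,342), and the front plate corners at (190,38) and (390,118).

```bash
cat > h.py <<'E'
from plant import *
import numpy as np,cv2
from scipy.spatial.transform import Rotation as R
from scipy.optimize import least_squares
P={n:camera_params(n) for n in("scene","top")}
def proj(n,X):
    p=P[n];c=R.from_quat(p["orientation"]).inv().apply(np.atleast_2d(X)-p["eye"])*[1,-1,-1]
    u=c@p["camera_matrix"].T;return u[:,:2]/u[:,2:]
def ray(n,uv):
    p=P[n];d=np.linalg.solve(p["camera_matrix"],[*uv,1])*[1,-1,-1]
    return R.from_quat(p["orientation"]).apply(d)
def atz(n,uv,z):
    d=ray(n,uv);e=P[n]["eye"];return e+d*(z-e[2])/d[2]
def tri(a,b): # top, scene
    return least_squares(lambda X:np.r_[proj("top",X)[0]-a,proj("scene",X)[0]-b],[.5,0,.03])
T=lambda x,y:((x+.5)/4-.5+80,(y+.5)/4-.5+130)
S=lambda x,y:((x+.5)/4-.5+230,(y+.5)/4-.5+165)
E
python3 - <<'E'
from h import *
for n,a,b in[("hole far",T(116,319),S(566,417)),("hole near",T(99,441),S(633,342)),("corner mould farL",T(72,281),S(589,468)),("farR",T(171,288),S(510,411)),("nearL",T(47,471),S(690,349)),("nearR",T(148,482),S(613,296)),
 ("plate FR",T(732,518),S(190,38)),("plate FL",T(480,570),S(390,118)),("peg near",T(577,401),S(241,150)),("bolt FL",T(496,541),S(365,119)),("bolt FR",T(706,499),S(195,54))]:
    r=tri(a,b);print(n,r.x.round(4),"res",r.fun.round(2))
for n,a in[("pegfar",T(555,282)),("pegnear",T(577,401))]:print(n,atz("top",a,.037).round(4))
# frame fit
obs=[("top",T(732,518),[-.125,-.075,.02]),("top",T(480,570),[-.125,.075,.02]),("top",T(415,222),[.068,.075,.02]),("scene",S(190,38),[-.125,-.075,.02]),("scene",S(390,118),[-.125,.075,.02]),("scene",S(262,372),[.1,.075,.02])]
def tf(p,X):
    return R.from_euler('z',p[2]).apply(X)+[p[0],p[1],0]
def f(p): return np.concatenate([(proj(n,tf(p,np.array([X])))[0]-uv)*(np.array([1,1]) if X[0]!=.068 else [1,.0]) for n,uv,X in obs])
r=least_squares(f,[.45,.07,.15]);print("frame",r.x,np.degrees(r.x[2]),r.fun.round(1))
p=r.x
for n,a in[("pegfar",T(555,282)),("pegnear",T(577,401))]:
    w=atz("top",a,.037);print(n,R.from_euler('z',-p[2]).apply(w-[p[0],p[1],0]).round(4))
def lf(q):
    a=q[0];o=[]
    for y,uv in((.07,T(352,113)),(-.07,T(638,62))):
        X=[.08-.165*np.cos(a),y,.0625+.165*np.sin(a)]
        X=[.08-.165*np.cos(a)+.0*np.sin(a),y,.0625+.165*np.sin(a)];o.append(proj("top",tf(p,np.array([X])))[0]-uv)
    return np.concatenate(o)
r=least_squares(lf,[1.7]);print("lid",r.x,r.fun.round(1))
E
```

```text
hole far [0.5067 0.3233 0.038 ] res [-0.38  0.22 -0.45  0.03]
hole near [0.4376 0.3306 0.0391] res [-0.41  0.24 -0.51  0.04]
corner mould farL [0.5281 0.3493 0.0378] res [-0.55  0.32 -0.65  0.04]
farR [0.5238 0.2941 0.0369] res [-0.92  0.55 -1.11  0.05]
nearL [0.4206 0.3598 0.0385] res [-0.48  0.28 -0.6   0.06]
nearR [0.4139 0.3044 0.0353] res [-0.8   0.47 -1.02  0.08]
plate FR [ 0.3926 -0.0277  0.0179] res [-0.66  0.41 -0.92 -0.07]
plate FL [0.3628 0.1176 0.0128] res [-0.42  0.26 -0.58  0.  ]
peg near [0.4603 0.061  0.0334] res [-0.45  0.28 -0.6  -0.03]
bolt FL [0.3801 0.1075 0.0215] res [-0.38  0.23 -0.52 -0.  ]
bolt FR [ 0.4043 -0.0135  0.0221] res [-0.25  0.15 -0.34 -0.02]
pegfar [0.529  0.0729 0.037 ]
pegnear [0.461  0.0598 0.037 ]
frame [0.50077029 0.06950625 0.19857899] 11.377737819244244 [-0.2  0.3 -1.1  0.3 -0.3  0.  -1.2 -0.6 -0.1 -1.3 -0.6  1. ]
pegfar [ 0.0283 -0.0023  0.037 ]
pegnear [-0.0409 -0.0017  0.037 ]
lid [1.75270811] [-2.   0.9 -0.5 -0.5]
```

```bash
python3 - <<'E'
from h import *
s=get_state();m=R.from_quat(s["eef_rot"]).as_matrix();print(m.round(3),np.degrees(np.arctan2(m[1,0],m[0,0])))
E
```

```text
[[ 0.294 -0.001  0.956]
 [-0.956  0.002  0.294]
 [-0.002 -1.    -0.   ]] -72.92924281056175
```

Call:
carry_out([
  [0.033, 0.043, 0.01],
  [0.033, 0.043, 0.01],
  [0.033, 0.043, 0.01],
  [0.033, 0.043, 0.01],
  [0.033, 0.043, 0.01],
  [0.033, 0.043, 0.01],
  [0.033, 0.043, 0.01],
  [0.033, 0.043, 0],
], twist=[10, 10, 10, 10, 10, 10, 10, 10], grip=0.088)

```text
clock: 1.1
tool_pos: [0.4485, -0.2523, 0.3093]
eef_rot: [0.706, 0.046, -0.045, -0.705]
contact_force: [0.3, -0.7, -0.6]
opening: 0.996
```

Call:
carry_out([
  [0.003, 0.058, 0],
  [0.003, 0.058, 0],
  [0.003, 0.058, 0],
  [0.003, 0.058, 0],
  [0.003, 0.058, 0],
  [0.003, 0.058, 0],
  [0.003, 0.058, -0.01],
  [0.003, 0.058, -0.01],
], twist=[9.5, 9.5, 9.5, 9.5, 9.5, 9.5, 9.5, 9.5])

```text
clock: 2.1
tool_pos: [0.4715, 0.2118, 0.2883]
eef_rot: [0.528, 0.47, -0.47, -0.528]
contact_force: [0.7, -0.1, -0.2]
opening: 0.999
```

Call:
carry_out([
  [0, 0.058, -0.01],
  [0, 0.057, -0.01],
  [0, 0, -0.055],
  [0, 0, -0.055],
  [0, 0, -0.055],
  [0, 0, -0.045],
  [0, 0, -0.03],
  [0, 0, -0.014],
], twist=[0.7, 0, 0, 0, 0, 0, 0, 0])

```text
clock: 3.1
tool_pos: [0.4707, 0.3246, 0.0128]
eef_rot: [0.527, 0.471, -0.473, -0.526]
contact_force: [0.3, -0.2, 0.1]
opening: 1.002
```

Call:
carry_out([
  [0, 0, 0],
  [0, 0, 0],
  [0, 0, 0],
  [0, 0, 0],
  [0, 0, 0],
], twist=[0, 0, 0, 0, 0], grip=0.03, newtons=30)

```text
clock: 3.72
tool_pos: [0.472, 0.326, 0.0158]
eef_rot: [0.527, 0.473, -0.471, -0.526]
contact_force: [-0.1, -0.5, 6.0]
opening: 0.635
```

Call:
carry_out([
  [0, 0, 0.03],
  [0, 0, 0.05],
  [0, -0.04, 0.03],
  [0.003, -0.045, 0],
  [0.005, -0.045, 0],
  [0.005, -0.045, 0],
  [0.005, -0.045, 0],
  [0.005, -0.04, 0],
], twist=[0, 0, 0, 4, 5, 4, 4, 0])

```text
clock: 4.72
tool_pos: [0.494, 0.0631, 0.1244]
eef_rot: [-0.451, -0.544, 0.545, 0.451]
contact_force: [0.6, 0.4, -2.5]
opening: 0.636
```

Call:
carry_out([
  [0, 0, -0.03],
  [0, 0, -0.02],
  [0, 0, 0],
], twist=[0, 0, 0])

```text
clock: 5.1
tool_pos: [0.4933, 0.0647, 0.0736]
eef_rot: [-0.45, -0.544, 0.546, 0.452]
contact_force: [-0.2, -0.5, -2.2]
opening: 0.635
```

```bash
python3 - <<'E'
from h import *
s=get_state();m=R.from_quat(s["eef_rot"]).as_matrix();print(s["tool_pos"],np.degrees(np.arctan2(m[1,0],m[0,0])),s["contact_force"])
b=snapshot("top");a=snapshot("scene");cv2.imwrite("pics/top2.png",b[:,:,::-1]);cv2.imwrite("pics/scene2.png",a[:,:,::-1])
B=cv2.resize(b[150:280,170:270,::-1],None,fx=4,fy=4,interpolation=2);A=cv2.resize(a[150:280,230:330,::-1],None,fx=4,fy=4,interpolation=2)
cv2.imwrite("pics/m2.png",np.hstack([B,A]))
E
```

```text
[0.49326195 0.06471693 0.07360643] 100.7541474150538 [-0.16578219 -0.46281297 -2.24095177]
```

View pics/m2.png

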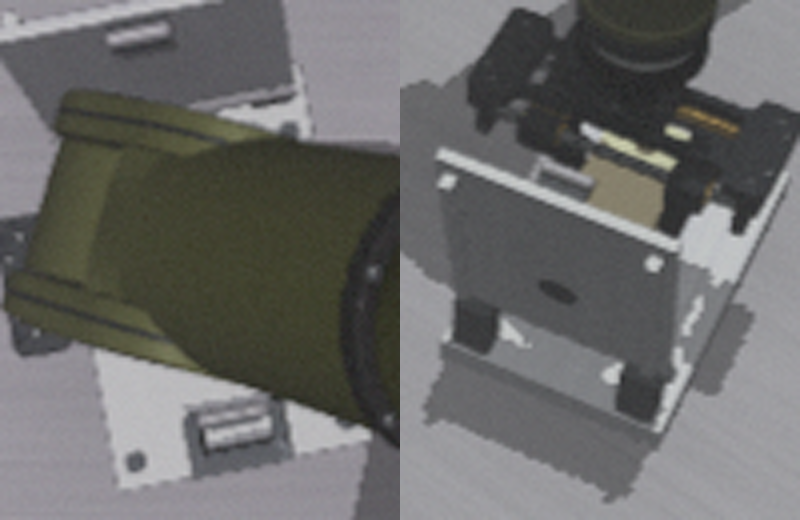

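The arm hides the mould from both cameras (left: top view, right: scene view), though it hangs level between the fingers over the plate. I'll shift it slightly, then go down by feel.

Call:
carry_out([
  [0.0015, 0.001, -0.008],
  [0, 0, -0.005],
  [0, 0, -0.003],
  [0, 0, -0.003],
  [0, 0, 0],
], twist=[0, 0, 0, 0, 0])

```text
clock: 5.82
tool_pos: [0.4958, 0.0664, 0.0556]
eef_rot: [-0.451, -0.545, 0.545, 0.451]
contact_force: [0.3, -0.1, -3.4]
opening: 0.637
```

Call:
carry_out([
  [0, 0, -0.002],
  [0, 0, -0.002],
  [0, 0, -0.001],
  [0, 0, 0],
], twist=[0, 0, 0, 0])

```text
clock: 6.32
tool_pos: [0.4959, 0.0665, 0.0507]
eef_rot: [-0.451, -0.545, 0.545, 0.451]
contact_force: [-0.4, -0.4, -3.0]
opening: 0.635
```

Call:
carry_out([
  [0, 0, -0.001],
  [0, 0, -0.001],
  [0, 0, 0],
], twist=[0, 0, 0])

```text
clock: 6.7
tool_pos: [0.4958, 0.0665, 0.0486]
eef_rot: [-0.451, -0.545, 0.545, 0.451]
contact_force: [-0.2, 0.1, -2.5]
opening: 0.632
```

Call:
carry_out([
  [0, 0, -0.001],
  [0, 0, -0.001],
  [0, 0, 0],
], twist=[0, 0, 0])

```text
clock: 7.08
tool_pos: [0.4958, 0.0666, 0.0467]
eef_rot: [0.451, 0.545, -0.545, -0.451]
contact_force: [-0.4, 0.5, -2.8]
opening: 0.633
```

Call:
carry_out([
  [0, 0, -0.001],
  [0, 0, -0.001],
  [0, 0, 0],
], twist=[0, 0, 0])

```text
clock: 7.45
tool_pos: [0.4957, 0.0667, 0.0446]
eef_rot: [0.451, 0.545, -0.545, -0.451]
contact_force: [-0.4, 0.6, -3.1]
opening: 0.634
```

Call:
carry_out([
  [0, 0, -0.001],
  [0, 0, -0.001],
  [0, 0, -0.001],
  [0, 0, -0.001],
  [0, 0, 0],
], twist=[0, 0, 0, 0, 0])

```text
clock: 8.07
tool_pos: [0.4957, 0.0666, 0.0406]
eef_rot: [-0.451, -0.545, 0.545, 0.451]
contact_force: [-2.3, 1.7, -2.3]
opening: 0.632
```

Call:
carry_out([
  [0, 0, -0.001],
  [0, 0, -0.001],
  [0, 0, -0.001],
  [0, 0, -0.001],
  [0, 0, 0],
], twist=[0, 0, 0, 0, 0])

```text
clock: 8.7
tool_pos: [0.4957, 0.0667, 0.0366]
eef_rot: [0.451, 0.545, -0.545, -0.451]
contact_force: [-2.4, 1.7, -1.0]
opening: 0.63
```

Call:
carry_out([
  [0, 0, -0.001],
  [0, 0, -0.001],
  [0, 0, 0],
], twist=[0, 0, 0])

```text
clock: 9.07
tool_pos: [0.4957, 0.0666, 0.0358]
eef_rot: [0.451, 0.545, -0.545, -0.451]
contact_force: [-4.7, 0.7, 9.9]
opening: 0.632
```

Call:
carry_out([
  [0, 0, -0.001],
  [0, 0, 0],
  [0, 0, 0],
], twist=[0, 0, 0])

```text
clock: 9.45
tool_pos: [0.4957, 0.0666, 0.0357]
eef_rot: [0.451, 0.545, -0.545, -0.45]
contact_force: [-7.1, -0.6, 20.9]
opening: 0.63
```

The mould is seated: contact at TCP z 0.0357, as predicted from the grasp height. I'll release it and go over the lid.

Call:
carry_out([
  [0, 0, 0.002],
  [0, 0, 0],
  [0, 0, 0],
  [0, 0, 0],
], twist=[0, 0, 0, 0], grip=0.08)

```text
clock: 9.95
tool_pos: [0.4961, 0.0663, 0.0355]
eef_rot: [-0.451, -0.545, 0.545, 0.451]
contact_force: [0.6, 0.8, 0.2]
opening: 0.909
```

Call:
carry_out([
  [0, 0, 0.02],
  [0, 0, 0.04],
  [0, 0, 0.055],
  [0, 0, 0.055],
  [0, 0, 0.055],
  [0, 0, 0.04],
], twist=[0, 0, 0, 0, 0, 0])

```text
clock: 10.7
tool_pos: [0.4961, 0.0667, 0.303]
eef_rot: [0.451, 0.545, -0.544, -0.451]
contact_force: [0.3, 0.3, -1.1]
opening: 0.909
```

Call:
carry_out([
  [0.04, 0.008, 0],
  [0.041, 0.008, 0],
  [0.041, 0.008, 0],
  [0.041, 0.008, 0],
  [0, 0, 0],
], twist=[0, 0, 0, 0, 0], grip=0.0)

```text
clock: 11.32
tool_pos: [0.6604, 0.099, 0.2993]
eef_rot: [0.451, 0.544, -0.544, -0.452]
contact_force: [-1.0, -0.3, -1.4]
opening: 0.366
```

```bash
python3 - <<'E'
from h import *
b=snapshot("top");a=snapshot("scene")
B=cv2.resize(b[140:290,160:290,::-1],None,fx=3,fy=3,interpolation=2);A=cv2.resize(a[110:260,210:340,::-1],None,fx=3,fy=3,interpolation=2)
cv2.imwrite("pics/m3.png",np.hstack([B,A]));print(get_state()["contact_force"])
E
```

```text
[-0.09376476  0.30658072  0.48276825]
```

View pics/m3.png

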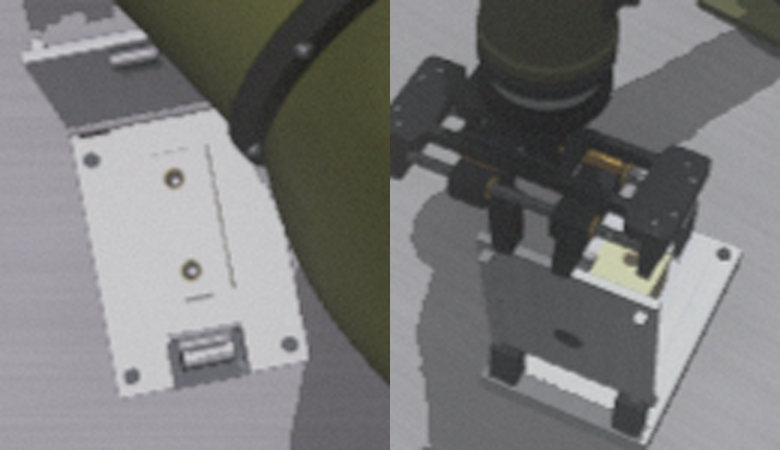

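The mould sits on both pegs, whose tips show in the holes at (174,179) and (191,269). The closed fingers are behind the lid, so I'll go down and push it.

Call:
carry_out([
  [0, 0, -0.02],
  [0, 0, -0.035],
  [0, 0, -0.035],
  [0, 0, -0.01],
  [-0.01, -0.002, 0],
  [-0.01, -0.002, 0],
  [-0.01, -0.002, 0],
], twist=[0, 0, 0, 0, 0, 0, 0])

```text
clock: 12.3
tool_pos: [0.6285, 0.0926, 0.2021]
eef_rot: [0.451, 0.545, -0.544, -0.45]
contact_force: [-0.3, 0.1, 0.1]
opening: 0.0
```

Call:
carry_out([
  [-0.006, -0.001, 0],
  [-0.006, -0.001, 0],
  [-0.006, -0.001, 0],
  [-0.006, -0.001, 0],
  [-0.006, -0.001, 0],
], twist=[0, 0, 0, 0, 0])

```text
clock: 12.92
tool_pos: [0.5986, 0.0876, 0.2008]
eef_rot: [0.451, 0.545, -0.545, -0.451]
contact_force: [2.8, 0.3, 2.3]
opening: 0.002
```

Call:
carry_out([
  [-0.01, -0.002, 0],
  [-0.01, -0.002, -0.001],
  [-0.01, -0.002, -0.001],
  [-0.01, -0.002, -0.002],
  [-0.01, -0.002, -0.003],
], twist=[0, 0, 0, 0, 0])

```text
clock: 13.55
tool_pos: [0.5478, 0.0774, 0.1935]
eef_rot: [-0.451, -0.545, 0.545, 0.451]
contact_force: [2.1, 1.1, 3.2]
opening: 0.004
```

Call:
carry_out([
  [-0.01, -0.002, -0.004],
  [-0.009, -0.002, -0.005],
  [-0.009, -0.002, -0.005],
  [-0.009, -0.002, -0.006],
], twist=[0, 0, 0, 0])

```text
clock: 14.05
tool_pos: [0.511, 0.0694, 0.1732]
eef_rot: [-0.451, -0.545, 0.545, 0.451]
contact_force: [1.2, 1.5, 1.3]
opening: 0.006
```

Call:
carry_out([
  [-0.008, -0.0015, -0.006],
  [-0.008, -0.0015, -0.006],
  [-0.007, -0.0015, -0.007],
  [-0.007, -0.0015, -0.007],
], twist=[0, 0, 0, 0])

```text
clock: 14.55
tool_pos: [0.4815, 0.0631, 0.1472]
eef_rot: [-0.451, -0.544, 0.545, 0.451]
contact_force: [1.3, 0.3, 0.7]
opening: 0.005
```

Call:
carry_out([
  [-0.006, -0.001, -0.008],
  [-0.005, -0.001, -0.009],
  [-0.005, -0.001, -0.009],
  [-0.004, -0.001, -0.009],
], twist=[0, 0, 0, 0])

```text
clock: 15.05
tool_pos: [0.4615, 0.0594, 0.1121]
eef_rot: [-0.451, -0.545, 0.545, 0.451]
contact_force: [0.7, -0.1, -0.6]
opening: 0.003
```

Call:
carry_out([
  [-0.006, -0.001, -0.009],
  [-0.006, -0.001, -0.009],
  [-0.005, -0.001, -0.008],
  [0, 0, 0],
], twist=[0, 0, 0, 0])

```text
clock: 15.55
tool_pos: [0.4438, 0.0562, 0.086]
eef_rot: [-0.45, -0.544, 0.546, 0.451]
contact_force: [1.0, 0.3, 0.5]
opening: 0.009
```

Call:
carry_out([
  [0, 0, -0.003],
  [0, 0, -0.002],
  [0, 0, 0],
], twist=[0, 0, 0])

```text
clock: 15.92
tool_pos: [0.445, 0.0565, 0.0817]
eef_rot: [0.451, 0.545, -0.545, -0.451]
contact_force: [-0.1, 0.5, -0.7]
opening: 0.005
```

Call:
carry_out([
  [0, 0, -0.002],
  [0, 0, -0.002],
  [0, 0, -0.001],
  [0, 0, 0],
], twist=[0, 0, 0, 0])

```text
clock: 16.42
tool_pos: [0.4449, 0.0565, 0.0773]
eef_rot: [0.451, 0.545, -0.545, -0.451]
contact_force: [-0.9, -1.0, 9.0]
opening: 0.005
```

Call:
carry_out([
  [0, 0, -0.001],
  [0, 0, -0.001],
  [0, 0, -0.001],
  [0, 0, 0],
], twist=[0, 0, 0, 0])

```text
clock: 16.92
tool_pos: [0.4451, 0.0565, 0.0736]
eef_rot: [0.451, 0.545, -0.545, -0.451]
contact_force: [-0.3, -0.4, -0.1]
opening: 0.008
```

Call:
carry_out([
  [0, 0, -0.001],
  [0, 0, -0.001],
  [0, 0, 0],
], twist=[0, 0, 0])

```text
clock: 17.3
tool_pos: [0.4449, 0.0565, 0.0716]
eef_rot: [-0.451, -0.545, 0.545, 0.451]
contact_force: [0.1, 1.2, -0.3]
opening: 0.006
```

The force rose to about 9 N and then dropped to 0, which suggests it snapped home. I'll press until there's firm contact to confirm.

Call:
carry_out([
  [0, 0, -0.001],
  [0, 0, -0.001],
  [0, 0, 0],
], twist=[0, 0, 0])

```text
clock: 17.68
tool_pos: [0.445, 0.0565, 0.0708]
eef_rot: [0.451, 0.545, -0.545, -0.45]
contact_force: [-2.1, -0.9, 13.6]
opening: 0.005
```

Call:
carry_out([
  [0, 0, -0.001],
  [0, 0, 0],
  [0, 0, 0],
], twist=[0, 0, 0])

```text
clock: 18.05
tool_pos: [0.445, 0.0565, 0.0707]
eef_rot: [0.452, 0.545, -0.545, -0.45]
contact_force: [-3.6, -2.1, 25.8]
opening: 0.004
```

The lid is hard against its stop at z 0.0707, against 0.0705 expected when shut. I'll withdraw and check.

Call:
carry_out([
  [0, 0, 0.01],
  [0, 0, 0.04],
  [0, 0, 0.06],
  [0, -0.05, 0.06],
  [0, -0.06, 0],
  [0, -0.06, 0],
  [0, -0.06, 0],
  [0, -0.06, 0],
], twist=[0, 0, 0, 0, 0, 0, 0, 0])

```text
clock: 19.05
tool_pos: [0.4445, -0.2256, 0.2268]
eef_rot: [0.451, 0.545, -0.545, -0.451]
contact_force: [1.1, 1.0, -0.3]
opening: 0.003
```

Call:
carry_out([
  [0, -0.06, 0],
  [0, -0.06, 0],
  [0, -0.03, 0],
  [0, 0, 0],
  [0, 0, 0],
], twist=[0, 0, 0, 0, 0])

```text
clock: 19.68
tool_pos: [0.4451, -0.3718, 0.2267]
eef_rot: [0.45, 0.545, -0.545, -0.451]
contact_force: [0.1, -0.2, -0.2]
opening: 0.006
```

```bash
python3 - <<'E'
from h import *
b=snapshot("top");a=snapshot("scene")
B=cv2.resize(b[120:290,80:280,::-1],None,fx=2,fy=2,interpolation=2);A=cv2.resize(a[130:300,200:400,::-1],None,fx=2,fy=2,interpolation=2)
cv2.imwrite("pics/m4.png",np.hstack([B,A]));print(get_state()["contact_force"],get_state()["qd"].round(3))
# lid front top corners expected when shut vs 0.02 ajar, in crop px
o=np.array([.4957,.0666,0]);Q=R.from_euler('z',11,degrees=True)
for a in(0,.06):
  X=np.array([[.086-.165*np.cos(a),y,.0705+.165*np.sin(a)] for y in(.07,-.07)]);W=Q.apply(X)+o
  print(a,((proj("top",W)-[80,120])*2).round(),((proj("scene",W)-[200,130])*2+[400,0]).round())
E
```

```text
[-0.57583323 -0.06406392  0.20411105] [-0.002 -0.002  0.004 -0.005  0.002  0.002  0.002]
0 [[231. 271.]
 [356. 247.]] [[644. 122.]
 [544.  84.]]
0.06 [[229. 271.]
 [356. 247.]] [[645. 118.]
 [544.  79.]]
```

View pics/m4.png

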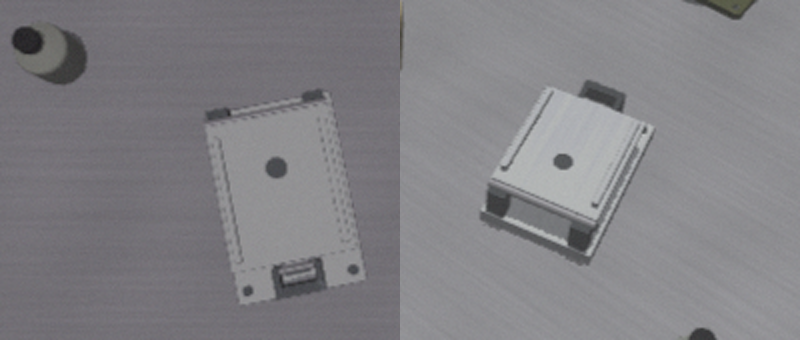

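The lid is down flat in both views. Its front corners in the scene half are at about (645,123) and (547,88), closer to the shut prediction of (644,122) and (544,84) than to the ajar one of (645,118) and (544,79). The bottle hasn't moved.

```bash
python3 -c "
from plant import *
print(job.finish_job())"
```

```text
the job is handed in; nothing more can be done
None
```

I seated the mould block on both pegs, swung the lid over and pressed it shut past the catch. I then moved the arm clear and handed the job in at about 20 s of the 72 s allowed.

- **Mould:** contact came at TCP height 35.7 mm, against 35.8 mm predicted for fully seated. A picture after release showed both pegs in the holes. The peg slide was about 6 mm towards the catch. The highest force reading while seating was about 21 N.
- **Lid:** the press force rose to about 9 N, just under the 10–20 N expected, then dropped to zero as it snapped. I only read the force between steps, so the peak may have been missed. Pressing again met a hard stop at 70.7 mm (70.5 mm when shut), with about 26 N at most.
- **Last pictures:** the lid's front corners fit the shut position better than the ajar one, but they were off by up to about 2 px in the original picture, where ajar would shift them only 2 to 2.5 px. The hard-stop height is the stronger evidence that it is shut.
- **Bystanders:** the arm never came near the plain block, bottle or crate. The last crops showed only the bottle, standing where it was, so I did not re-check the plain block and crate in a picture.

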